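# Demould the incense hood and cover the incense holder

### The arm

A 7-joint arm with a two-finger parallel gripper is mounted at the origin on the work surface. World frame = base frame: x ahead of the robot, y to its left, z up, the work surface at z = 0. Lengths are in m, angles in degrees, forces in N, time in s.
With the tool pointing down it reaches from about 0.425 to 0.875 m from the base axis. Payload 4.7 kg.
Tool frame: the origin (TCP) lies on the centre line of the jaws, within the pads' length; the fingertips stand 17 mm ahead of it and the grasp point (between the pads) lies 2 mm behind it; z points along the fingers, y is the line along which they close (so a half turn about z gives the same grasp; the last joint's range is limited). The gripper opens to 87 mm and grips with 3 to 60 N. Pads are 19 mm wide; open, the fingers measure 117 mm over their backs; the gripper's body (75 mm by 190 mm) begins 51 mm behind the grasp point.
Start: joints at [-67.775, 18.392, -4.016, 83.108, 1.295, 78.541, -3.26], TCP at [0.237, 0.605, 0.24] pointing down, gripper open.
Joint ranges: [-163.93, 163.93], [-17.29, 119.83], [-79.2, 71.16], [3.27, 140.29], [-89.18, 269.18], [5.43, 117.66], [-154.24, 154.24]. Speed limits (degrees/s): [147.25, 147.25, 180, 180, 180, 180, 180].

### API

Orientations are given as [roll, pitch, yaw] about the fixed x, y, z axes, in that order (R = Rz(yaw) Ry(pitch) Rx(roll)).
In Python, from cell import env, read_camera gives the robot as it stands.
- The arm moves only by the shell command python3 -m jog 'ROWS' [FORCE]. ROWS is JSON, a list of rows, each a list of 5 numbers: the opening, from 0 (shut) to 1 (fully open), then the shift along the tool's x, y, z each as a share of 0.02 m, from -1 to 1, then the turn about the tool's z as a share of 45 degrees, from -1 to 1. In form: [[gripper, x, y, z, yaw], ...]. A call has 1 to 12 rows; each row shifts and turns the commanded pose from where the row before left it, along the tool's axes as they then stand; what a row does not reach is not made up. A row lasts 1/12 s, in which the tool goes at most 41.7 mm and 7.16 degrees, less where a joint would pass 70% of its speed; a pose out of reach is approached as far as the arm can. A call with a number of a shift or a turn outside -1 to 1 is refused whole. A call with a gripper value outside its range is refused whole. The fingers move at their own pace and stop on an object; FORCE is the grip in N (left out, the last holds). Time passes only in rows, so rows that do not move let the fingers close. It gives the time, the measured TCP pose, the force, the opening and the grip force at its end, in the units of the state.
- env.get_obs(): the state, without advancing time (a new reading comes with each control period).
- read_camera(name): name is "scene" or "top"; returns a dict with "color" (420x560x3 uint8, red, green, blue), "range_z" (420x560 float32, m along the optical axis (not along the pixel's ray), 0 where there is no reading), "mtx" (3x3 intrinsics, pixels), "world_from_camera" (4x4, takes a point from camera to world coordinates). Camera axes: x right, y down, z forward; pixel columns grow to the right and rows downward; lengths in m; the calibration is good to about 2 mm. A picture is of the moment at which its call begins.
- env.sign_off(): hands the job in; it is judged then, once.
The state is a dict: "time_s": time; "qpos": joint angles; "joint_velocities": joint speeds; "effort": joint torques, N m; "tool_pos": TCP position; "tool_rot": TCP orientation; "force": force on the tool from outside, world axes, zero at the start; "wrist_torque": the same for the moment, N m; "grip_width": finger opening in m; "grasp_force": force on a finger pad.
Only numpy, scipy, OpenCV 4.12 (cv2) and the standard library are available. Lean on these libraries where they do the work, as an engineer would, in place of code of your own. Each camera call takes 0.05 s, during which the arm holds its last target. There are 200 camera calls.

### The job

Lift the cast plaster incense hood out of its open mould and lean it in the tilted phone cradle, lying back on the backrest with its open foot on the lip and its roof upward, and let go. Then take it again with a new grip, stand it upright on the brown incense holder so that it covers the brass stub and sits level and fully down inside the holder's square rim, lowering it all the way before letting go. Leave the holder, phone, egg and key where they are.

Things in the scene. Friction and masses are not known exactly. Their poses are not given: they have to be found in the camera images.
- mould: Fixed teal open mould, left or right, 150 (x) by 110 (y) by 50 mm high; origin: centre of its underside. Centred cavity 94 by 50 mm, floor 10 mm above the table. Midway along each long side a notch 56 mm long cuts through the side wall to the outside, down to the cavity floor, so a finger can reach each side of the casting. The hood lies in it, 2 mm clear all round, 10 mm proud of the walls.
- hood: Loose cream plaster hood, a hollow square tower 46 x 46 x 90 mm, 0.15 to 0.31 kg, with dark painted slits on all sides. Origin: centre of its open foot; z axis from foot to roof. The square body is 78 mm tall, walls 6 mm; on it a smaller roof block 32 x 32 x 12 mm. It starts lying on one side in the mould, its z axis along the mould's x (roughly to the robot's left), its x axis downward.
- station: Fixed walnut charging station, 130 (x, depth) by 150 (y) by 30 mm high, with a fixed ribbed steel knob (28 mm wide, 20 mm high) on top near its front corner at x -40, y -56 mm. Origin: centre of its underside; its x axis points roughly to the robot's left, so the cradle's open front looks to the right.
- cradle_seat (a point): Inner corner of the black phone cradle between backrest and lip, mid-width, on the tilt axis, 55 mm above the table. Axes: x up along the backrest's face, z square out of it along the lip's face, y across. Backrest 90 mm along x, lip 34 mm along z; both 34 mm wide, so fingers pass beside them. With the hood resting there, its origin is 23 mm out along this z and its z axis along this x.
- cradle (a joint): Slope of the cradle's backrest above the horizontal, rad (0 = lying flat, 1.57 = upright); starts between 0.70 and 0.87, the backrest's top end lying toward the robot's left. Stiff friction hinge (3 N m); it stays where it is and need not be moved.
- holder: Loose brown ceramic incense holder, left or right, square dish 84 x 84 x 22 mm, 0.6 kg; origin: centre of its underside. A rim 16 mm wide, 8 mm high, surrounds a square recess 52 x 52 mm with sides along its x and y; the recess floor (ledge for the hood's foot) is 14 mm above the underside. A brass stub 12 mm wide, 14 mm high stands in its middle; the hood goes over it, any of four ways round.
- phone: Bystander: navy silicone-cased phone lying on the table, 150 x 75 x 10 mm, origin at the centre of its underside.
- egg: Bystander: jade stone worry egg 60 mm tall, 47 mm wide, standing on its flattened end, origin under its centre.
- key: Bystander: brass padlock key lying flat, 71 mm long, 5 mm thick, origin under the centre of its 28 mm round bow, blade along its x.
Not all that is in view belongs to the job. Several things look just like the mould: the one meant starts farthest to the robot's right. There is more than one size of the hood; the one meant has the size given above.

How it is judged (in metres and radians):
On the way, in this order (a step that is already met when the one before it is completed fails the run):
1. the hood is held in the fingers, lifted clear above the mould (z of hood in the frame of mould above 0.075 m and contact force between the fingers and hood above 0.3 N), for 0.1 s.
2. the hood rests in the cradle, on its backrest and lip, roof upward, let go (x of hood in the frame of cradle_seat between -0.006 and 0.012 m and y of hood in the frame of cradle_seat between -0.014 and 0.014 m and z of hood in the frame of cradle_seat between 0.016 and 0.032 m and angle between the z axis of hood and the x axis of cradle_seat, either way round below 0.12 rad and angle between hood's own z axis and vertical below 1.2 rad and linear speed of hood below 0.02 m/s and contact force between the fingers and hood below 0.05 N), for 0.4 s.
3. the hood, still held, is lowered upright over the holder until its foot is within 8 mm of the ledge (z of hood in the frame of holder below 0.022 m and horizontal distance between hood and holder below 0.008 m and angle between hood's own z axis and vertical below 0.2 rad and contact force between the fingers and hood above 0.3 N), for 0.1 s.
At the end, for the whole second after the job is handed in: Hood upright (within 0.05 rad) inside the holder's rim, centres within 6 mm, its foot on the ledge (11.5 to 16.5 mm above the holder's underside), let go, at rest; holder flat on the table; holder, phone, egg and key within 30 mm of where they began (horizontal distance between hood and holder below 0.006 m and z of hood in the frame of holder between 0.0115 and 0.0165 m and angle between each of hood, holder's own z axis and vertical below 0.05 rad and height (world z) of holder below 0.004 m and linear speed of each of hood, holder below 0.02 m/s and distance of each of holder, phone, egg, key from where it was at the start of the episode below 0.03 m); the robot touches nothing.
It fails at once if the incense holder, phone, egg or key is pushed more than 30 mm from its place (distance of any of holder, phone, egg, key from where it was at the start of the episode above 0.03 m).
It also fails if it takes over 64 s, if anything falls off the work surface, if the arm or the gripper's body presses on something with over 40 N, if the wrist force passes 120 N, or if a joint passes its speed limit or range.

## Working session

There is one attempt and no reset: what is moved stays moved. The work goes in short steps, Python scripts to look and compute and a shell command to move; the robot and the scene stay as the last step left them, time stands still between calls to the robot, and variables do not carry over. Pictures are saved under pics/ and viewed, at most 10 in all, crops included, and the job is handed in when it is done.

```bash
ls; mkdir -p pics; cat > look.py <<'E'
import numpy as np,cv2,sys,pickle
from cell import env,read_camera
def snap(n,tag):
    d=read_camera(n); cv2.imwrite(f'pics/{tag}.png',cv2.cvtColor(d['color'],cv2.COLOR_RGB2BGR)); pickle.dump(d,open(f'pics/{tag}.pkl','wb')); return d
def pts(d):
    z=d['range_z'];K=d['mtx'];v,u=np.mgrid[:z.shape[0],:z.shape[1]]
    p=np.stack([(u-K[0,2])/K[0,0]*z,(v-K[1,2])/K[1,1]*z,z,np.ones_like(z)],-1)
    w=(p@d['world_from_camera'].T)[...,:3]; w[z<=0]=np.nan; return w
E
python3 - <<'E'
from look import *
for n in('scene','top'):
    d=snap(n,n+'0');print(n,d['mtx'].tolist(),d['world_from_camera'].round(3).tolist())
print(env.get_obs())
E
```

```text
pics
scene [[477.2771232801478, 0.0, 277.7582485464285], [0.0, 477.2771232801478, 212.53489515154195], [0.0, 0.0, 1.0]] [[0.121, 0.854, -0.506, 1.177], [0.993, -0.103, 0.063, -0.024], [0.001, -0.51, -0.86, 1.133], [0.0, 0.0, 0.0, 1.0]]
top [[442.9175823600316, 0.0, 277.7726166334828], [0.0, 442.9175823600316, 210.23544725010677], [0.0, 0.0, 1.0]] [[0.004, -0.991, 0.135, 0.386], [-0.999, -0.009, -0.037, 0.065], [0.038, -0.135, -0.99, 1.109], [0.0, 0.0, 0.0, 1.0]]
{'time_s': 0.1, 'qpos': array([-67.77650241,  18.43614412,  -4.01657777,  83.16772781,
         1.29559793,  78.53923356,  -3.25910846]), 'joint_velocities': array([-0.02698399, -0.10864345, -0.04191065, -0.11328665,  0.00177945,
        0.0839884 , -0.01981691]), 'effort': array([-8.33757485e-05, -4.92571199e+01, -4.05656286e-01, -3.13401675e+01,
       -6.40909933e-02,  3.94037808e-02,  6.93749826e-05]), 'tool_pos': array([0.23720562, 0.60468335, 0.23855751]), 'tool_rot': array([-1.79902162e+02,  5.59320510e-03,  1.58588101e+02]), 'force': array([ 0.1493038 , -0.81901551,  0.24414517]), 'wrist_torque': array([ 0.01923189, -0.01424557, -0.02745903]), 'grasp_force': 0.0, 'grip_width': 0.08703059160407922}
```

View pics/scene0.png

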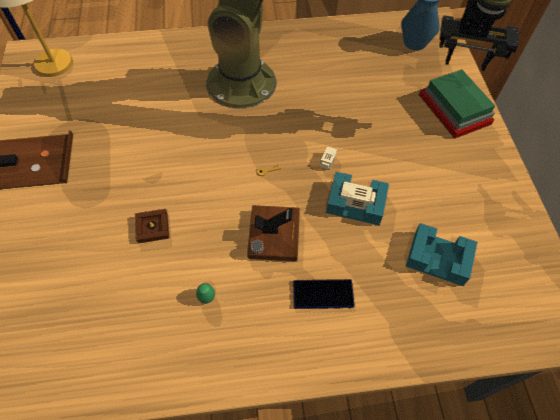

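View pics/top0.png

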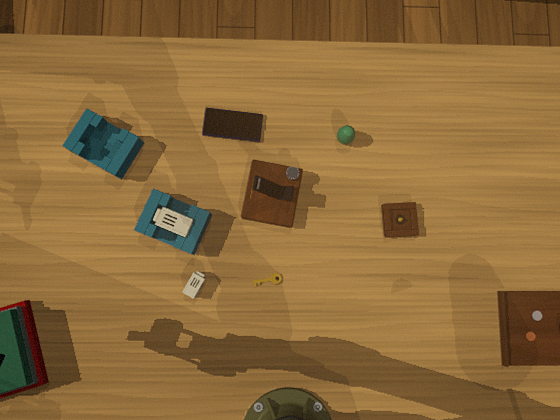

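The scene view shows the arm at the top of the picture. The hood lies in the teal mould at (358,198), and the empty mould is at (441,254). The station with its cradle is at (273,232), the holder at (152,226), the egg at (205,293), the phone at (323,294) and the key at (266,170). The small decoy hood is at (328,157). The top view has robot-left to the image left, so the mould holding the hood, at (173,220), is the one farthest right. The holder is at (400,220).

```bash
python3 - <<'E'
from look import *
for n in('scene0','top0'):
    d=pickle.load(open(f'pics/{n}.pkl','rb'));w=pts(d);hsv=cv2.cvtColor(d['color'],cv2.COLOR_RGB2HSV)
    H,S,V=[hsv[...,i].astype(int) for i in range(3)]
    X,Y,Z=w[...,0],w[...,1],w[...,2]
    def rep(name,m):
        if m.sum()<8: print(n,name,'few',m.sum());return
        m=m.astype(np.uint8)
        c,l,st,_=cv2.connectedComponentsWithStats(m); k=1+np.argmax(st[1:,4]); mm=l==k
        P=w[mm]; r=cv2.minAreaRect((P[:,:2]*1000).astype(np.float32))
        print(n,name,mm.sum(),'rect c',np.round(r[0],1),'sz',np.round(r[1],1),'ang',round(r[2],1),'z',np.nanmedian(P[:,2]).round(4),'zmax',np.nanmax(P[:,2]).round(4))
    def box(x,y,s): return (abs(X-x)<s)&(abs(Y-y)<s)
    def at(u,v): return w[v,u].round(3)
    pix={'scene0':dict(hood=(358,194),mould=(345,210),station=(285,250),holder=(140,228),egg=(205,293),phone=(323,290),key=(262,171),dec=(330,155)),
         'top0':dict(hood=(173,222),mould=(150,205),station=(265,210),holder=(388,220),egg=(346,134),phone=(233,125),key=(277,280),dec=(196,284))}[n]
    for k,(u,v) in pix.items(): print(k,at(u,v),hsv[v,u])
    h=w[pix['hood'][1],pix['hood'][0]]; B=box(h[0],h[1],.11)
    teal=(H>80)&(H<105)&(S>90)
    rep('mouldtop',B&teal&(abs(Z-.05)<.006)); rep('mouldall',B&teal&(Z>.02))
    rep('hoodtop',B&~teal&(Z>.053)&(Z<.075)&(S<110))
    o=w[pix['holder'][1],pix['holder'][0]]; B=box(o[0],o[1],.08)
    rep('holder',B&(Z>.015)); rep('rec',B&(Z>.010)&(Z<.018))
    o=w[pix['station'][1],pix['station'][0]]; B=box(o[0],o[1],.14)
    rep('stn',B&(abs(Z-.03)<.006)); rep('cradle',B&(Z>.045)&(V<90))
E
```

```text
hood [0.513 0.275 0.058] [16 93 96]
mould [0.531 0.242 0.011] [ 90 124  74]
station [0.64  0.061 0.027] [ 13 191  87]
holder [ 0.529 -0.311  0.025] [ 12 176  90]
egg [ 0.744 -0.145  0.056] [ 67 137 121]
phone [0.753 0.143 0.009] [130 255   3]
key [0.369 0.03  0.005] [ 18 180 140]
dec [0.354 0.23  0.029] [ 18  88 159]
scene0 mouldtop 456 rect c [525.7 323.9] sz [ 45.8 110.2] ang 67.8 z 0.0505 zmax 0.0559
scene0 mouldall 549 rect c [526.  323.8] sz [ 45.8 110.8] ang 67.8 z 0.0499 zmax 0.0577
scene0 hoodtop 419 rect c [502.  272.1] sz [83.4 55.2] ang 70.6 z 0.0566 zmax 0.0631
scene0 holder 776 rect c [ 517.4 -284.2] sz [87.3 85.4] ang 2.7 z 0.0216 zmax 0.0307
scene0 rec 265 rect c [ 513.9 -285.4] sz [51.3 51.9] ang 3.3 z 0.0151 zmax 0.018
scene0 stn 1821 rect c [579.8  38.7] sz [129.9 153.4] ang 79.8 z 0.0307 zmax 0.0359
scene0 cradle 490 rect c [580.4  35.8] sz [94.3 37.6] ang 80.0 z 0.0762 zmax 0.1263
hood [0.499 0.273 0.057] [ 19  79 123]
mould [0.541 0.331 0.05 ] [ 92 115 104]
station [0.534 0.056 0.03 ] [ 14 166  97]
holder [ 0.512 -0.251  0.022] [ 13 169  95]
egg [ 0.722 -0.143  0.056] [ 59  92 128]
phone [0.756 0.139 0.009] [ 21 167  52]
key [0.363 0.024 0.004] [ 20 185 121]
dec [0.354 0.219 0.029] [ 19  73 119]
top0 mouldtop 686 rect c [523.3 325.1] sz [ 45.5 107.7] ang 67.8 z 0.0496 zmax 0.0554
top0 mouldall 694 rect c [523.3 325.1] sz [ 45.5 107.7] ang 67.8 z 0.0496 zmax 0.0554
top0 hoodtop 592 rect c [500.2 272.8] sz [78.3 45.9] ang 67.6 z 0.0559 zmax 0.0629
top0 holder 871 rect c [ 515.1 -282.7] sz [84.1 85.9] ang 3.6 z 0.0216 zmax 0.0293
top0 rec 376 rect c [ 517. -285.] sz [53.2 53.2] ang 0.5 z 0.0143 zmax 0.018
top0 stn 2372 rect c [577.6  39.8] sz [129.8 150.1] ang 79.5 z 0.0299 zmax 0.0359
top0 cradle 575 rect c [576.7  37.7] sz [94.7 34.1] ang 80.0 z 0.077 zmax 0.124
```

```bash
python3 - <<'E'
import cv2
a=cv2.imread('pics/scene0.png')[140:275,235:400];b=cv2.imread('pics/top0.png')[145:265,130:310]
a=cv2.resize(a,(550,450),interpolation=2)[:, :400];b=cv2.resize(b,(600,400),interpolation=2)[:, :]
import numpy as np
a=cv2.resize(cv2.imread('pics/scene0.png')[140:275,235:400],(367,300),interpolation=2);b=cv2.resize(b,(433,300))
cv2.imwrite('pics/z1.png',np.hstack([a,b]))
E
```

```text
(no output)
```

View pics/z1.png

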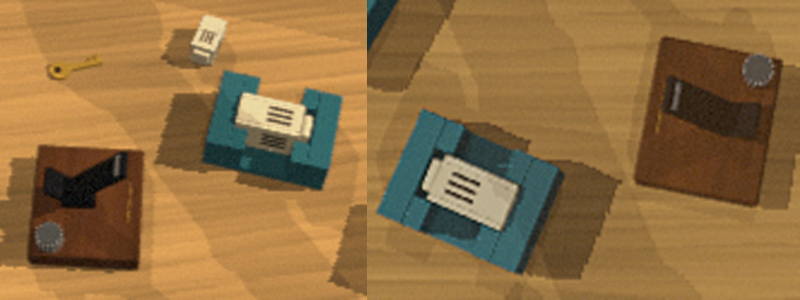

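The hood's roof points to the robot's left in the mould at (275,115). The cradle's lip is on the right of the station and its backrest rises to the left. Next I'll measure the cradle profile.

```bash
python3 - <<'E'
from look import *
c=np.array([.5785,.0393]);t=np.radians(79.7);ex=np.array([np.cos(t),np.sin(t)]);ey=np.array([-ex[1],ex[0]])
for n in('scene0','top0'):
    d=pickle.load(open(f'pics/{n}.pkl','rb'));w=pts(d)
    q=w[...,:2]-c; u=q@ex; v=q@ey; Z=w[...,2]; V=d['color'].max(-1)
    m=(abs(u)<.07)&(abs(v)<.045)&(Z>.04)
    print(n,m.sum(),'v',np.percentile(v[m],[1,50,99]).round(4),'u',np.percentile(u[m],[1,99]).round(4))
    for a in np.arange(-.05,.06,.006):
        k=m&(abs(u-a)<.003); 
        if k.sum()>2: print(round(a,3),k.sum(),np.percentile(Z[k],[5,50,95]).round(4),v[k].min().round(3),v[k].max().round(3))
E
```

```text
scene0 518 v [-0.0437 -0.0051  0.0152] u [-0.0489  0.0435]
-0.05 14 [0.0627 0.0755 0.0764] -0.044 0.015
-0.044 33 [0.0701 0.076  0.0795] -0.044 0.015
-0.038 34 [0.0509 0.0709 0.0758] -0.045 0.016
-0.032 32 [0.049  0.0658 0.0705] -0.045 0.013
-0.026 32 [0.0576 0.0613 0.0663] -0.02 0.016
-0.02 30 [0.0533 0.0581 0.062 ] -0.019 0.015
-0.014 30 [0.0511 0.0617 0.0675] -0.02 0.014
-0.008 33 [0.0455 0.0685 0.0728] -0.019 0.015
-0.002 35 [0.0458 0.0742 0.0795] -0.02 0.014
0.004 42 [0.0426 0.0796 0.0859] -0.021 0.015
0.01 36 [0.0484 0.0883 0.0916] -0.019 0.015
0.016 32 [0.0893 0.0947 0.0996] -0.018 0.016
0.022 33 [0.0935 0.1013 0.1068] -0.019 0.014
0.028 30 [0.1019 0.1095 0.1143] -0.018 0.016
0.034 35 [0.1079 0.1161 0.1194] -0.019 0.014
0.04 28 [0.1166 0.1206 0.124 ] -0.019 0.014
0.046 9 [0.1168 0.1203 0.1225] -0.018 0.008
top0 610 v [-0.043   0.0012  0.018 ] u [-0.0483  0.0445]
-0.05 15 [0.0455 0.0733 0.0758] -0.045 0.016
-0.044 43 [0.0487 0.0755 0.0789] -0.043 0.018
-0.038 44 [0.0453 0.0706 0.0755] -0.044 0.018
-0.032 40 [0.0502 0.0666 0.0695] -0.044 0.018
-0.026 35 [0.0573 0.0607 0.0647] -0.015 0.018
-0.02 36 [0.052  0.0556 0.0584] -0.014 0.018
-0.014 35 [0.0571 0.0607 0.0651] -0.015 0.018
-0.008 37 [0.0634 0.068  0.0718] -0.015 0.018
-0.002 37 [0.0687 0.0746 0.0795] -0.015 0.018
0.004 36 [0.0771 0.0807 0.0857] -0.016 0.018
0.01 40 [0.0836 0.0875 0.0915] -0.015 0.018
0.016 36 [0.0898 0.094  0.0968] -0.014 0.018
0.022 41 [0.0956 0.1004 0.1048] -0.015 0.018
0.028 39 [0.1029 0.108  0.1114] -0.015 0.018
0.034 40 [0.1084 0.1138 0.1201] -0.015 0.018
0.04 40 [0.114  0.1199 0.1231] -0.013 0.018
0.046 16 [0.1161 0.1181 0.1216] -0.013 0.017
```

```bash
cat > go.py <<'E'
import sys,numpy as np
from cell import env
# python3 go.py x y z yaw(deg, target): prints shifts in rows-units (x20mm) in current tool axes
o=env.get_obs();p=np.array(o['tool_pos']);a=np.radians(o['tool_rot'][2])
T=np.array([float(s) for s in sys.argv[1:4]]);d=T-p
print('t',round(o['time_s'],2),'p',p.round(4),'rot',np.round(o['tool_rot'],2),'grip',round(o['grip_width'],4),o['grasp_force'],'F',np.round(o['force'],1))
dy=(o['tool_rot'][2]-float(sys.argv[4])+180)%360-180
for n,b in(('now',a),('after turn',np.radians(float(sys.argv[4])))):
    print(n,'units x %.2f y %.2f z %.2f'%tuple(np.array([d@[np.cos(b),np.sin(b),0],d@[np.sin(b),-np.cos(b),0],-d[2]])/.02),'yaw shares %.3f'%(dy/45))
E
python3 -m jog '[[1,0,0,0,0.155],[1,0,0,0,0.155],[1,0,0,0,0.155],[1,0,0,0,0.155],[1,0,0,0,0.155],[1,0,0,0,0.155],[1,0,0,0,0.155],[1,0,0,0,0.155],[1,0,0,0,0.155],[1,0,0,0,0.155],[1,0,0,0,0.155],[1,0,0,0,0.155]]' 20; python3 go.py .508 .290 .12 67.7
```

```text
time_s: 1.1
tool_pos: [0.2372, 0.6048, 0.2389]
tool_rot: [-180.0, 0.1, 74.5]
force: [-1.0, -0.5, -0.1]
grip_width: 0.0873
grasp_force: 0.0
t 1.1 p [0.2372 0.6048 0.2389] rot [-1.800e+02  6.000e-02  7.454e+01] grip 0.0873 0.0 F [-1.  -0.5 -0.1]
now units x -11.56 y 17.24 z 5.94 yaw shares 0.152
after turn units x -9.43 y 18.50 z 5.94 yaw shares 0.152
```

```bash
python3 -m jog '[[1,0,0,0,0.152],[1,-0.5,1,0,0],[1,-0.5,1,0,0],[1,-0.5,1,0,0],[1,-0.5,1,0,0],[1,-0.5,1,0,0],[1,-0.5,1,0,0],[1,-0.5,1,0,0],[1,-0.5,1,0,0],[1,-0.5,1,0,0],[1,-0.5,1,0,0],[1,-0.5,1,0,0]]' >/dev/null; python3 -m jog '[[1,-0.5,1,0.5,0],[1,-0.5,1,0.8,0],[1,-0.5,1,0.8,0],[1,-0.5,1,0.8,0],[1,-0.5,1,0.8,0],[1,-0.5,1,0.8,0],[1,-0.4,1,0.8,0],[1,-0.5,0.5,0.6,0],[1,0,0,0,0],[1,0,0,0,0]]'; python3 go.py .508 .290 .036 67.7
```

```text
time_s: 2.93
tool_pos: [0.5098, 0.2916, 0.1208]
tool_rot: [-179.9, 0.1, 67.9]
force: [0.1, 0.7, 0.4]
grip_width: 0.0872
grasp_force: 0.0
t 2.93 p [0.5098 0.2916 0.1208] rot [-1.7992e+02  1.0000e-01  6.7940e+01] grip 0.0872 0.0 F [0.1 0.7 0.4]
now units x -0.11 y -0.05 z 4.24 yaw shares 0.005
after turn units x -0.11 y -0.05 z 4.24 yaw shares 0.005
```

```bash
python3 - <<'E'
from look import *
d=snap('scene','s1');e=snap('top','t1')
cv2.imwrite('pics/z2.png',cv2.cvtColor(np.hstack([cv2.resize(d['color'][110:250,270:440],(400,330),interpolation=2),cv2.resize(e['color'][150:290,90:260],(400,330),interpolation=2)]),cv2.COLOR_RGB2BGR))
E
```

```text
(no output)
```

View pics/z2.png

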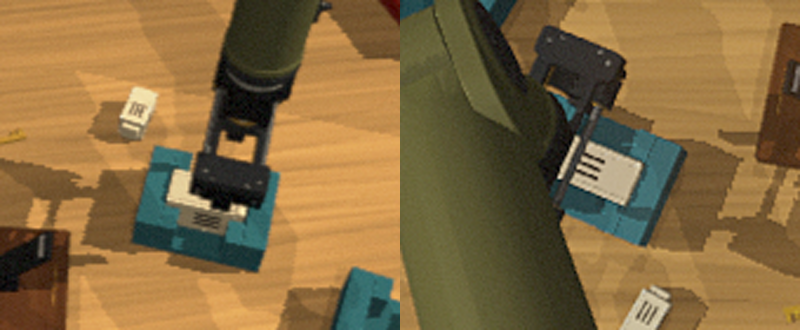

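The gripper straddles the hood with its fingers over the notches, at (230,185) in the left half. I'll descend in stages.

```bash
python3 -m jog '[[1,-0.11,-0.05,0.8,0],[1,0,0,0.8,0],[1,0,0,0.6,0],[1,0,0,0.4,0],[1,0,0,0.2,0],[1,0,0,0.2,0],[1,0,0,0,0]]'; python3 -m jog '[[1,0,0,0.4,0],[1,0,0,0.4,0],[1,0,0,0.4,0],[1,0,0,0,0]]'; python3 go.py .508 .290 .036 67.7
```

```text
time_s: 3.62
tool_pos: [0.5083, 0.291, 0.0613]
tool_rot: [-180.0, 0.0, 68.1]
force: [-0.2, -0.9, 0.2]
grip_width: 0.0867
grasp_force: 0.0
time_s: 3.95
tool_pos: [0.5072, 0.29, 0.0355]
tool_rot: [-179.9, 0.2, 68.0]
force: [-0.7, 0.2, -0.2]
grip_width: 0.0869
grasp_force: 0.0
t 3.95 p [0.5072 0.29   0.0355] rot [-1.799e+02  1.600e-01  6.804e+01] grip 0.0869 0.0 F [-0.7  0.2 -0.2]
now units x 0.02 y 0.03 z -0.03 yaw shares 0.008
after turn units x 0.02 y 0.03 z -0.03 yaw shares 0.008
```

```bash
python3 -m jog '[[0.4,0,0,0,0],[0.4,0,0,0,0],[0.4,0,0,0,0],[0.4,0,0,0,0],[0.4,0,0,0,0],[0.4,0,0,0,0],[0.4,0,0,0,0],[0.4,0,0,0,0]]' 20; python3 -m jog '[[0.4,0,0,-0.3,0],[0.4,0,0,-0.3,0],[0.4,0,0,-0.5,0],[0.4,0,0,-0.8,0],[0.4,0,0,-0.8,0],[0.4,0,0,-0.8,0],[0.4,0,0,-0.8,0],[0.4,0,0,-0.8,0],[0.4,0,0,-0.8,0],[0.4,0,0,-0.8,0],[0.4,0,0,-0.5,0],[0.4,0,0,0,0]]' ; python3 - <<'E'
from look import *
d=snap('scene','s2');e=snap('top','t2')
cv2.imwrite('pics/z3.png',cv2.cvtColor(np.hstack([cv2.resize(d['color'][80:220,270:440],(400,330),interpolation=2),cv2.resize(e['color'][150:290,90:260],(400,330),interpolation=2)]),cv2.COLOR_RGB2BGR))
E
```

```text
time_s: 4.62
tool_pos: [0.5086, 0.2908, 0.0377]
tool_rot: [180.0, -0.0, 68.0]
force: [0.7, 0.1, 0.6]
grip_width: 0.0459
grasp_force: 20.0
time_s: 5.62
tool_pos: [0.5099, 0.2915, 0.1848]
tool_rot: [179.8, -0.3, 68.0]
force: [-0.3, -0.9, -1.6]
grip_width: 0.0455
grasp_force: 20.0
```

View pics/z3.png

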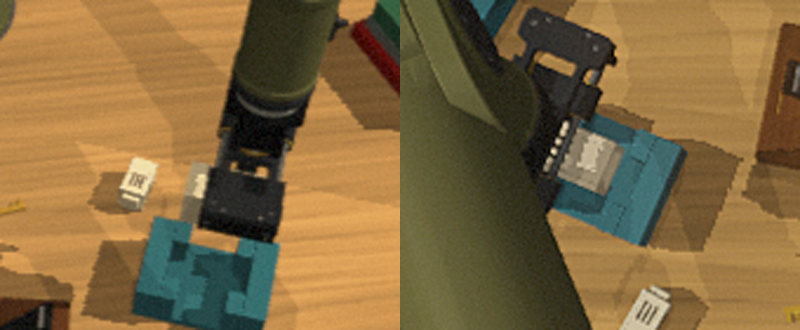

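The hood is out of the mould, held near its roof with the foot end sticking out at (590,160). I'll measure its tilt from depth.

```bash
cat > tilt.py <<'E'
from look import *
import sys
# hood points in tool's x-z plane, relative to TCP
def run(tag,half=.02):
    o=env.get_obs();p=np.array(o['tool_pos']);a=np.radians(o['tool_rot'][2]);ex=np.array([np.cos(a),np.sin(a)]);ey=np.array([-ex[1],ex[0]])
    for n in('scene','top'):
        d=snap(n,tag+n);w=pts(d);hsv=cv2.cvtColor(d['color'],cv2.COLOR_RGB2HSV).astype(int)
        q=w[...,:2]-p[:2];u=q@ex;v=q@ey;z=w[...,2]-p[2]
        m=(abs(u)<.09)&(abs(v)<half)&(abs(z)<.09)&(w[...,2]>.02)&(hsv[...,0]>8)&(hsv[...,0]<35)&(hsv[...,1]<125)&(hsv[...,2]>60)
        print(n,m.sum())
        for b in np.arange(-.09,.09,.006):
            k=m&(abs(u-b)<.003)
            if k.sum()>2: print(' u %.3f n %d z %s'%(b,k.sum(),np.percentile(z[k],[5,50,95]).round(4)))
run(sys.argv[1])
E
python3 tilt.py a
```

```text
scene 157
 u -0.060 n 9 z [0.0169 0.0189 0.0214]
 u -0.054 n 33 z [0.0151 0.0181 0.0209]
 u -0.048 n 32 z [0.0153 0.0185 0.0217]
 u -0.042 n 27 z [0.0175 0.0197 0.0214]
 u -0.036 n 7 z [0.0694 0.071  0.0728]
 u -0.030 n 18 z [0.0692 0.0714 0.073 ]
 u 0.024 n 5 z [0.0706 0.0728 0.0746]
 u 0.030 n 22 z [0.0683 0.0713 0.0733]
top 513
 u -0.060 n 62 z [-0.028   0.0041  0.0189]
 u -0.054 n 98 z [-0.0243  0.0156  0.0189]
 u -0.048 n 58 z [0.0143 0.0168 0.0206]
 u -0.042 n 55 z [0.0144 0.0172 0.0191]
 u -0.036 n 68 z [0.0147 0.0173 0.0682]
 u -0.030 n 93 z [0.015  0.019  0.0711]
 u -0.024 n 42 z [0.0149 0.0171 0.0202]
 u -0.012 n 36 z [0.0146 0.0171 0.0196]
```

The hood is horizontal in the grip, gripped about 60 mm from the foot. I'll move it over the cradle, then press it along the backrest normal with a lighter grip so that it pivots.

```bash
python3 -m jog '[[0.4,0,0,0,-0.13],[0.4,0,0,0,-0.13],[0.4,0,0,0,0]]' >/dev/null; python3 go.py .5751 .0206 .16 79.7
```

```text
t 6.07 p [0.5078 0.2904 0.1802] rot [-1.7991e+02  1.0000e-01  7.9890e+01] grip 0.0463 19.98334393138066 F [ 0.4 -0.4 -1.7]
now units x -12.69 y 5.68 z 1.01 yaw shares 0.004
after turn units x -12.67 y 5.72 z 1.01 yaw shares 0.004
```

```bash
python3 -m jog '[[0.4,-0.5,0.4,0,0],[0.4,-1,0.5,0,0],[0.4,-1,0.5,0,0],[0.4,-1,0.5,0,0],[0.4,-1,0.5,0,0],[0.4,-1,0.5,0,0],[0.4,-1,0.5,0,0],[0.4,-1,0.5,0,0],[0.4,-1,0.4,0,0],[0.4,-1,0.4,0,0],[0.4,-1,0.3,0,0],[0.4,-1,0.1,0,0]]' >/dev/null;python3 -m jog '[[0.4,-0.7,0.1,0,0],[0.4,-0.5,0,0.5,0],[0.4,0,0,0.5,0],[0.4,0,0,0,0],[0.4,0,0,0,0]]' >/dev/null; python3 go.py .5751 .0206 .141 79.7; python3 tilt.py b
```

```text
t 7.48 p [0.5646 0.0235 0.16  ] rot [-1.7984e+02  2.0000e-02  7.9780e+01] grip 0.0459 19.985309110488743 F [-0.1 -0.4 -1.8]
now units x -0.05 y 0.54 z 0.95 yaw shares 0.002
after turn units x -0.05 y 0.54 z 0.95 yaw shares 0.002
scene 221
 u -0.060 n 10 z [0.017  0.019  0.0218]
 u -0.054 n 36 z [0.0167 0.0188 0.0221]
 u -0.048 n 30 z [0.0171 0.0194 0.022 ]
 u -0.042 n 7 z [0.0189 0.0198 0.0213]
 u -0.036 n 4 z [0.0694 0.0698 0.0703]
 u -0.030 n 18 z [0.0692 0.0718 0.0736]
 u -0.024 n 5 z [0.018  0.0189 0.0209]
 u -0.018 n 11 z [0.0175 0.0185 0.0218]
 u -0.012 n 8 z [0.0159 0.019  0.022 ]
 u -0.006 n 10 z [0.0162 0.0198 0.0227]
 u 0.000 n 7 z [0.0166 0.0184 0.0214]
 u 0.006 n 12 z [0.0156 0.0196 0.0225]
 u 0.012 n 3 z [0.0205 0.0218 0.0229]
 u 0.024 n 15 z [0.0686 0.0709 0.0741]
 u 0.030 n 26 z [0.0672 0.0701 0.0727]
 u 0.048 n 4 z [-0.0472 -0.0458 -0.0454]
 u 0.054 n 15 z [-0.046  -0.0434 -0.0398]
top 35
 u 0.048 n 13 z [-0.0501 -0.0484 -0.0463]
 u 0.054 n 16 z [-0.0477 -0.0439 -0.0423]
 u 0.060 n 5 z [-0.0419 -0.0402 -0.0364]
```

```bash
python3 -m jog '[[0.4,0,0.54,0.5,0],[0.4,0,0,0.45,0],[0.4,0,0,0,0],[0.4,0,0,0,0]]' 8; python3 -m jog '[[0.4,0.15,0,0.12,0],[0.4,0.15,0,0.12,0],[0.4,0.15,0,0.12,0],[0.4,0.15,0,0.12,0],[0.4,0,0,0,0]]' 6;  python3 tilt.py c; python3 go.py .5792 .043 .1236 79.7
```

```text
time_s: 7.92
tool_pos: [0.5754, 0.021, 0.1419]
tool_rot: [-179.9, 0.0, 79.8]
force: [-0.7, 0.1, -1.4]
grip_width: 0.0457
grasp_force: 8.0
time_s: 8.33
tool_pos: [0.5781, 0.0335, 0.1324]
tool_rot: [-180.0, -0.0, 79.8]
force: [-1.3, 0.5, -1.7]
grip_width: 0.046
grasp_force: 6.0
scene 221
 u -0.060 n 9 z [0.0177 0.0186 0.0195]
 u -0.054 n 36 z [0.0167 0.0192 0.0212]
 u -0.048 n 31 z [0.0171 0.0191 0.0215]
 u -0.042 n 10 z [0.0166 0.0194 0.0219]
 u -0.036 n 4 z [0.0682 0.07   0.0708]
 u -0.030 n 18 z [0.0688 0.0711 0.0729]
 u -0.024 n 6 z [0.0181 0.0201 0.0211]
 u -0.018 n 12 z [0.0172 0.0181 0.0211]
 u -0.012 n 8 z [0.0174 0.0206 0.022 ]
 u -0.006 n 12 z [0.0172 0.0191 0.0226]
 u 0.000 n 8 z [0.0172 0.0189 0.0215]
 u 0.006 n 8 z [0.0153 0.0202 0.0217]
 u 0.012 n 5 z [0.0175 0.0207 0.0219]
 u 0.024 n 11 z [0.0689 0.0716 0.0752]
 u 0.030 n 25 z [0.0683 0.0703 0.0734]
 u 0.036 n 5 z [-0.0202 -0.0184 -0.0152]
 u 0.042 n 13 z [-0.0192 -0.0151 -0.013 ]
top 2
t 8.43 p [0.5783 0.0325 0.1329] rot [-179.99    0.     79.78] grip 0.0461 5.991328146192245 F [ 0.   0.4 -1.4]
now units x 0.53 y -0.05 z 0.46 yaw shares 0.002
after turn units x 0.53 y -0.05 z 0.46 yaw shares 0.002
```

```bash
python3 -m jog '[[0.4,0.15,0,0.12,0],[0.4,0.15,0,0.12,0],[0.4,0.15,0,0.12,0],[0.4,0.1,0,0.1,0],[0.4,0,0,0,0]]' 6;  python3 tilt.py d; python3 go.py .5792 .043 .1236 79.7
```

```text
time_s: 8.85
tool_pos: [0.5803, 0.04, 0.1234]
tool_rot: [180.0, 0.2, 79.6]
force: [-0.8, -5.5, -1.1]
grip_width: 0.046
grasp_force: 6.0
scene 238
 u -0.066 n 26 z [0.0069 0.0102 0.0122]
 u -0.060 n 34 z [0.0079 0.0106 0.0141]
 u -0.054 n 34 z [0.01   0.0122 0.0146]
 u -0.048 n 33 z [0.0101 0.0127 0.016 ]
 u -0.042 n 9 z [0.0118 0.0142 0.016 ]
 u -0.036 n 3 z [0.0688 0.0694 0.0717]
 u -0.030 n 16 z [0.069  0.0715 0.0742]
 u -0.024 n 4 z [0.0152 0.0174 0.019 ]
 u -0.018 n 8 z [0.0165 0.0171 0.0184]
 u -0.012 n 7 z [0.0187 0.0207 0.0211]
 u -0.006 n 6 z [0.0174 0.0213 0.0227]
 u 0.000 n 12 z [0.0179 0.0211 0.0229]
 u 0.006 n 8 z [0.0191 0.0215 0.0264]
 u 0.012 n 6 z [0.0103 0.0206 0.0227]
 u 0.024 n 9 z [0.0685 0.0712 0.0727]
 u 0.030 n 23 z [0.0667 0.0708 0.0746]
top 0
t 8.95 p [0.5803 0.0401 0.1236] rot [179.99   0.2   79.63] grip 0.0459 5.999094223952852 F [-0.7 -5.2 -0.1]
now units x 0.13 y -0.08 z -0.00 yaw shares -0.002
after turn units x 0.13 y -0.08 z -0.00 yaw shares -0.002
```

```bash
python3 -m jog '[[0.4,0,0,-0.5,0],[0.4,0.3,0,-0.6,0],[0.4,0.3,0,0,0],[0.4,0,0,0,0],[0.4,0,0,0.25,0],[0.4,0,0,0.25,0],[0.4,0,0,0.25,0],[0.4,0,0,0.25,0],[0.4,0,0,0.25,0],[0.4,0,0,0,0]]' 8;  python3 tilt.py e; python3 go.py .5792 .043 .1236 79.7
```

```text
time_s: 9.78
tool_pos: [0.5823, 0.0536, 0.1197]
tool_rot: [-180.0, 0.1, 79.7]
force: [0.5, -3.6, -0.9]
grip_width: 0.0459
grasp_force: 8.0
scene 209
 u -0.066 n 19 z [-0.0317 -0.0285 -0.0251]
 u -0.060 n 31 z [-0.028  -0.0222 -0.0198]
 u -0.054 n 29 z [-0.0196 -0.0158 -0.0122]
 u -0.048 n 24 z [-0.0141 -0.0109 -0.0053]
 u -0.030 n 19 z [0.0695 0.0721 0.0747]
 u -0.024 n 4 z [0.0175 0.0194 0.0214]
 u -0.018 n 6 z [0.0222 0.0233 0.0237]
 u -0.012 n 10 z [0.0207 0.0233 0.0252]
 u -0.006 n 10 z [0.0194 0.0259 0.0319]
 u 0.000 n 8 z [0.0265 0.0297 0.0318]
 u 0.006 n 10 z [0.0207 0.0243 0.026 ]
 u 0.012 n 4 z [0.0158 0.0192 0.0204]
 u 0.024 n 8 z [0.0701 0.0717 0.0727]
 u 0.030 n 24 z [0.0685 0.0708 0.074 ]
top 0
t 9.88 p [0.5821 0.0538 0.1199] rot [-1.7996e+02  8.0000e-02  7.9690e+01] grip 0.0457 8.000335879332852 F [ 0.5 -4.6 -1.1]
now units x -0.56 y -0.05 z -0.19 yaw shares -0.000
after turn units x -0.56 y -0.05 z -0.19 yaw shares -0.000
```

The hood is tilted about 46° and lies against the backrest. The estimated foot offset along the backrest is about 2 mm. Releasing.

```bash
python3 -m jog '[[0.6,0,0,0,0],[0.8,0,0,0,0],[1,0,0,0,0],[1,0,0,0,0],[1,0,0,0,0],[1,0,0,0,0],[1,0,0,0,0],[1,0,0,0,0]]';python3 -m jog '[[1,0,0,0,0],[1,0,0,0,0],[1,0,0,0,0],[1,0,0,0,0]]';  python3 tilt.py f; python3 - <<'E'
from look import *
d=cv2.imread('pics/fscene.png');e=cv2.imread('pics/ftop.png')
cv2.imwrite('pics/z4.png',np.hstack([cv2.resize(d[150:290,200:370],(400,330),interpolation=2),cv2.resize(e[120:260,190:360],(400,330),interpolation=2)]))
E
```

```text
time_s: 10.55
tool_pos: [0.5825, 0.0549, 0.1208]
tool_rot: [180.0, -0.0, 79.7]
force: [0.1, 0.1, -0.5]
grip_width: 0.0851
grasp_force: 0.0
time_s: 10.88
tool_pos: [0.5825, 0.0548, 0.1208]
tool_rot: [180.0, -0.0, 79.7]
force: [0.4, 0.5, 0.1]
grip_width: 0.0868
grasp_force: 0.0
scene 358
 u -0.072 n 6 z [-0.0378 -0.0327 -0.0299]
 u -0.066 n 32 z [-0.0324 -0.0294 -0.0252]
 u -0.060 n 29 z [-0.0253 -0.0232 -0.0201]
 u -0.054 n 30 z [-0.0213 -0.0161 -0.0126]
 u -0.048 n 29 z [-0.0133 -0.0097 -0.0049]
 u -0.042 n 14 z [-0.0079 -0.0022  0.001 ]
 u -0.030 n 18 z [0.0683 0.0718 0.0735]
 u -0.024 n 14 z [0.0148 0.0188 0.0208]
 u -0.018 n 28 z [0.0191 0.0225 0.0259]
 u -0.012 n 28 z [0.0175 0.0202 0.0246]
 u -0.006 n 24 z [0.0228 0.0251 0.0281]
 u 0.000 n 30 z [0.0208 0.0238 0.028 ]
 u 0.006 n 21 z [0.0158 0.0186 0.0213]
 u 0.012 n 17 z [0.0102 0.0143 0.0164]
 u 0.024 n 8 z [0.0699 0.0718 0.0733]
 u 0.030 n 27 z [0.0676 0.0704 0.0735]
top 0
```

View pics/z4.png

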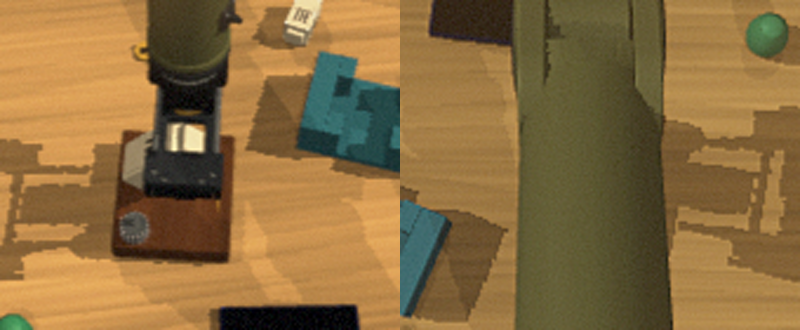

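The hood leans back in the cradle with its foot on the lip, and the fingers are open around it at (185,150). I'll regrip about 4 mm lower along it, lift, and let it swing with a light grip.

```bash
python3 -m jog '[[1,-0.19,0,0.05,0],[1,-0.19,0,0.05,0],[1,0,0,0,0],[0.4,0,0,0,0],[0.4,0,0,0,0],[0.4,0,0,0,0],[0.4,0,0,0,0],[0.4,0,0,0,0],[0.4,0,0,0,0],[0.4,0,0,0,0]]' 20; python3 -m jog '[[0.4,0,0,-0.3,0],[0.4,0,0,-0.5,0],[0.4,0,0,-0.8,0],[0.4,0,0,-0.8,0],[0.4,0,0,-0.8,0],[0.4,0,0,-0.8,0],[0.4,0,0,-0.3,0],[0.4,0,0,0,0]]'; python3 -m jog '[[0.4,0,0,0,0],[0.4,0,0,0,0],[0.4,0,0,0,0],[0.4,0,0,0,0],[0.4,0,0,0,0],[0.4,0,0,0,0]]' 4; python3 tilt.py g
```

```text
time_s: 11.82
tool_pos: [0.5812, 0.0474, 0.1188]
tool_rot: [180.0, -0.0, 79.8]
force: [-0.2, -0.3, -0.1]
grip_width: 0.0482
grasp_force: 0.0
time_s: 12.48
tool_pos: [0.5823, 0.0473, 0.2071]
tool_rot: [179.8, -0.1, 79.7]
force: [0.5, -0.8, -1.7]
grip_width: 0.0457
grasp_force: 20.0
time_s: 12.98
tool_pos: [0.5809, 0.0473, 0.2043]
tool_rot: [-180.0, 0.0, 79.7]
force: [-0.0, -0.1, -1.1]
grip_width: 0.0459
grasp_force: 4.0
scene 190
 u -0.060 n 27 z [-0.0316 -0.029  -0.026 ]
 u -0.054 n 32 z [-0.0259 -0.0236 -0.019 ]
 u -0.048 n 11 z [-0.0215 -0.0202 -0.0171]
 u -0.036 n 6 z [0.0694 0.0715 0.0743]
 u -0.030 n 21 z [0.0689 0.0726 0.0746]
 u -0.024 n 3 z [0.0114 0.0141 0.0147]
 u -0.018 n 6 z [0.0138 0.0165 0.0189]
 u -0.012 n 11 z [0.0193 0.0234 0.0257]
 u -0.006 n 8 z [0.019  0.0207 0.0246]
 u 0.000 n 10 z [0.0195 0.026  0.0285]
 u 0.006 n 7 z [0.0235 0.0262 0.0282]
 u 0.012 n 3 z [0.0223 0.0227 0.0235]
 u 0.024 n 15 z [-0.0886  0.071   0.0726]
 u 0.030 n 30 z [-0.0167  0.0703  0.0724]
top 0
```

The hood stays at about 45° with a light grip. I plan to turn it upright by pushing its foot against the left end wall of the fixed mould, which is 50 mm high. First I'll check that the space there is free.

```bash
python3 - <<'E'
from look import *
d=pickle.load(open('pics/top0.pkl','rb'));w=pts(d);c=np.array([.5045,.2768]);t=np.radians(67.7);ex=np.array([np.cos(t),np.sin(t)]);ey=np.array([-ex[1],ex[0]])
q=w[...,:2]-c;a=q@ex;b=q@ey;Z=w[...,2]
m=(a>.077)&(a<.4)&(abs(b)<.4)&(Z>.012)
for lo in np.arange(.08,.26,.02):
    k=m&(a>=lo)&(a<lo+.02)
    if k.sum(): print(round(lo,2),k.sum(),'b',np.percentile(b[k],[1,99]).round(3),'z',Z[k].max().round(3))
k=(abs(b)<.05)&(abs(Z-.05)<.006)&(a>0.02); print('left end of mould a',np.percentile(a[k],[50,99]).round(4))
print(c+ex*.150)
E
python3 -m jog '[[0.4,0,0,0,0.13],[0.4,0,0,0,0.13],[0.4,0,0,0,0]]' 20 >/dev/null; python3 go.py .5614 .4156 .20 67.9
```

```text
0.1 35 b [0.333 0.351] z 0.315
0.12 1 b [0.334 0.334] z 0.297
0.14 7 b [-0.152  0.329] z 0.225
0.16 545 b [-0.155  0.398] z 0.056
0.18 605 b [-0.157  0.399] z 0.078
0.2 556 b [-0.154  0.399] z 0.08
0.22 521 b [-0.154  0.397] z 0.08
0.24 306 b [-0.151  0.371] z 0.079
left end of mould a [0.0538 0.1806]
[0.56141842 0.41558146]
t 13.33 p [0.5812 0.0473 0.2048] rot [179.99   0.    67.89] grip 0.0458 19.99574638379272 F [-0.  -0.1 -1.9]
now units x 16.69 y -7.85 z 0.24 yaw shares -0.000
after turn units x 16.69 y -7.84 z 0.24 yaw shares -0.000
```

```bash
python3 -m jog '[[0.4,0.5,-0.3,0,0],[0.4,1,-0.5,0,0],[0.4,1,-0.5,0,0],[0.4,1,-0.5,0,0],[0.4,1,-0.5,0,0],[0.4,1,-0.5,0,0],[0.4,1,-0.5,0,0],[0.4,1,-0.5,0,0],[0.4,1,-0.5,0,0],[0.4,1,-0.5,0,0],[0.4,1,-0.5,0,0],[0.4,1,-0.5,0,0]]' >/dev/null;python3 -m jog '[[0.4,1,-0.5,0,0],[0.4,1,-0.5,0,0],[0.4,1,-0.5,0,0],[0.4,1,-0.5,0,0],[0.4,1,-0.5,0.4,0],[0.4,0.2,-0.1,0.8,0],[0.4,0,0,0.8,0],[0.4,0,0,0.8,0],[0.4,0,0,0.5,0],[0.4,0,0,0,0]]' ; python3 tilt.py h;python3 go.py .550 .420 .078 67.7
```

```text
time_s: 15.17
tool_pos: [0.5481, 0.4197, 0.1356]
tool_rot: [-179.8, 0.3, 68.2]
force: [-0.4, 0.2, -1.9]
grip_width: 0.0462
grasp_force: 20.0
scene 220
 u -0.060 n 32 z [-0.033  -0.0291 -0.0268]
 u -0.054 n 34 z [-0.028  -0.0226 -0.0195]
 u -0.048 n 33 z [-0.0204 -0.0167 -0.0116]
 u -0.042 n 36 z [-0.0145 -0.0094 -0.0053]
 u -0.036 n 34 z [-0.0079 -0.0016  0.0697]
 u -0.030 n 40 z [-0.0007  0.0698  0.0732]
 u 0.030 n 4 z [0.068  0.0693 0.0713]
top 576
 u -0.072 n 8 z [-0.0887 -0.0862 -0.0844]
 u -0.060 n 51 z [-0.0329 -0.029  -0.0252]
 u -0.054 n 67 z [-0.0272 -0.0236 -0.0178]
 u -0.048 n 60 z [-0.0212 -0.0165 -0.0123]
 u -0.042 n 65 z [-0.0151 -0.0104 -0.006 ]
 u -0.036 n 67 z [-0.0109 -0.0035  0.0698]
 u -0.030 n 75 z [-0.0019  0.0034  0.0728]
 u -0.024 n 59 z [0.005  0.0094 0.0715]
 u -0.018 n 67 z [0.0118 0.0156 0.0198]
 u -0.012 n 4 z [0.015  0.0172 0.019 ]
 u -0.006 n 26 z [0.0202 0.0232 0.0256]
 u 0.000 n 27 z [0.0156 0.0197 0.0243]
t 15.27 p [0.5499 0.4203 0.1388] rot [-1.7998e+02  1.0000e-02  6.8110e+01] grip 0.0456 19.993901640409604 F [ 0.7 -0.7 -1.8]
now units x -0.01 y 0.01 z 3.04 yaw shares 0.009
after turn units x -0.01 y 0.01 z 3.04 yaw shares 0.009
```

```bash
python3 -m jog '[[0.4,0,0,0.6,0],[0.4,0,0,0.8,0],[0.4,0,0,0.8,0],[0.4,0,0,0.5,0],[0.4,0,0,0.3,0],[0.4,0,0,0,0]]' 8; python3 -m jog '[[0.4,-0.25,0,0,0],[0.4,-0.25,0,0,0],[0.4,-0.25,0,0,0],[0.4,-0.25,0,0,0],[0.4,-0.25,0,0,0],[0.4,-0.25,0,0,0],[0.4,0,0,0,0]]' 8 ; python3 tilt.py i
```

```text
time_s: 15.77
tool_pos: [0.5496, 0.4195, 0.0774]
tool_rot: [-179.9, 0.1, 68.0]
force: [-0.3, -1.1, -2.0]
grip_width: 0.0462
grasp_force: 8.0
time_s: 16.35
tool_pos: [0.5413, 0.3959, 0.0832]
tool_rot: [179.8, -0.7, 68.1]
force: [2.6, 6.6, 1.4]
grip_width: 0.0461
grasp_force: 8.0
scene 146
 u -0.048 n 12 z [-0.0424 -0.0385 -0.035 ]
 u -0.042 n 32 z [-0.0366 -0.0312 -0.0244]
 u -0.036 n 42 z [-0.0256 -0.0204  0.0703]
 u -0.030 n 29 z [-0.0174  0.0694  0.0729]
 u -0.006 n 5 z [0.0194 0.0228 0.0245]
 u 0.000 n 6 z [0.0207 0.0239 0.0288]
 u 0.006 n 5 z [0.0277 0.0305 0.0307]
 u 0.012 n 3 z [0.0268 0.0293 0.0296]
 u 0.030 n 8 z [0.07   0.0719 0.0759]
top 383
 u -0.048 n 17 z [-0.041  -0.0363 -0.0331]
 u -0.042 n 62 z [-0.0394 -0.0334 -0.0267]
 u -0.036 n 72 z [-0.0301 -0.0223  0.0688]
 u -0.030 n 80 z [-0.0207 -0.0122  0.0717]
 u -0.024 n 67 z [-0.0106 -0.0036  0.0759]
 u -0.018 n 44 z [0.0011 0.0056 0.0113]
 u -0.012 n 20 z [0.0176 0.0223 0.0254]
 u -0.006 n 21 z [0.0196 0.0227 0.0258]
```

```bash
python3 -m jog '[[0.4,-0.25,0,0,0],[0.4,-0.25,0,0,0],[0.4,-0.25,0,0,0],[0.4,-0.25,0,0,0],[0.4,-0.2,0,0,0],[0.4,0,0,0,0]]' 8 ; python3 tilt.py j; python3 go.py .55 .42 .078 67.7
```

```text
time_s: 16.95
tool_pos: [0.5299, 0.3685, 0.079]
tool_rot: [-180.0, 0.0, 68.0]
force: [0.6, 1.2, -1.5]
grip_width: 0.0456
grasp_force: 8.0
scene 75
 u -0.036 n 4 z [0.0699 0.0706 0.0727]
 u -0.030 n 26 z [0.0675 0.071  0.0855]
 u -0.012 n 5 z [0.0214 0.0314 0.0337]
 u -0.006 n 5 z [0.0289 0.0314 0.0318]
 u 0.000 n 6 z [0.0285 0.0323 0.0353]
 u 0.006 n 5 z [0.0319 0.0321 0.0341]
 u 0.012 n 8 z [0.0283 0.0308 0.0321]
 u 0.018 n 3 z [0.0288 0.029  0.0323]
 u 0.024 n 3 z [0.0199 0.0202 0.0208]
 u 0.030 n 10 z [0.0675 0.0689 0.071 ]
top 159
 u -0.036 n 8 z [0.0653 0.0658 0.0708]
 u -0.030 n 22 z [0.0678 0.0696 0.072 ]
 u -0.024 n 7 z [0.0671 0.0779 0.0824]
 u -0.018 n 82 z [-0.0304 -0.0061  0.0124]
 u -0.012 n 32 z [0.0176 0.0265 0.0309]
 u -0.006 n 8 z [0.0154 0.018  0.0238]
t 17.05 p [0.5297 0.3687 0.0784] rot [-1.7998e+02  1.0000e-01  6.8010e+01] grip 0.0458 7.997389025695156 F [ 0.6  0.3 -1.5]
now units x 2.76 y -0.02 z 0.02 yaw shares 0.007
after turn units x 2.76 y -0.03 z 0.02 yaw shares 0.007
```

```bash
python3 -m jog '[[0.4,-0.15,0,0,0],[0.4,-0.15,0,0,0],[0.4,0,0,0,0],[0.4,0,0,0,0]]' 8; python3 -m jog '[[0.4,0.3,0,0,0],[0.4,0.5,0,-0.3,0],[0.4,0.5,0,-0.5,0],[0.4,0,0,-0.8,0],[0.4,0,0,-0.8,0],[0.4,0,0,-0.8,0],[0.4,0,0,-0.8,0],[0.4,0,0,-0.5,0],[0.4,0,0,0,0],[0.4,0,0,0,0]]' 20; python3 - <<'E'
from look import *
o=env.get_obs();p=np.array(o['tool_pos']);a=np.radians(o['tool_rot'][2]);ex=np.array([np.cos(a),np.sin(a)]);ey=np.array([-ex[1],ex[0]])
ims=[]
for n in('scene','top'):
    d=snap(n,'k'+n);w=pts(d);hsv=cv2.cvtColor(d['color'],cv2.COLOR_RGB2HSV).astype(int)
    q=w[...,:2]-p[:2];u=q@ex;v=q@ey;z=w[...,2]-p[2]
    for lo in np.arange(-.07,.045,.01):
        m=(abs(u)<.035)&(abs(v)<.022)&(z>=lo)&(z<lo+.01)
        if m.sum()>3: print(n,'z %.2f'%lo,m.sum(),'u',np.percentile(u[m],[5,50,95]).round(4),'v',np.percentile(v[m],[5,95]).round(3))
    K=d['mtx'];c=np.linalg.inv(d['world_from_camera'])@np.append(p,1);x,y=int(K[0,0]*c[0]/c[2]+K[0,2]),int(K[1,1]*c[1]/c[2]+K[1,2])
    y0=max(0,min(310,y-50));x0=max(0,min(420,x-70)); ims.append(cv2.resize(d['color'][y0:y0+110,x0:x0+140],(400,314),interpolation=2))
cv2.imwrite('pics/z5.png',cv2.cvtColor(np.hstack(ims),cv2.COLOR_RGB2BGR)); print(p)
E
```

```text
time_s: 17.38
tool_pos: [0.5282, 0.3655, 0.0795]
tool_rot: [180.0, -0.1, 68.1]
force: [1.9, 3.9, 1.4]
grip_width: 0.0457
grasp_force: 8.0
time_s: 18.22
tool_pos: [0.5373, 0.3878, 0.1682]
tool_rot: [-180.0, 0.1, 68.0]
force: [-0.5, 0.3, -2.7]
grip_width: 0.0457
grasp_force: 20.0
scene z -0.06 4 u [-0.0045  0.0065  0.0249] v [-0.022 -0.021]
scene z -0.05 4 u [-0.0137  0.0017  0.0171] v [-0.022 -0.021]
scene z 0.02 19 u [-0.0096 -0.0003  0.0231] v [0.013 0.022]
scene z 0.03 18 u [-0.0077  0.0033  0.0158] v [0.008 0.02 ]
top z -0.06 23 u [-0.0132 -0.0126 -0.012 ] v [-0.021  0.019]
top z -0.05 23 u [-0.0144 -0.0136 -0.0129] v [-0.02   0.021]
top z -0.04 19 u [-0.0154 -0.0148 -0.0141] v [-0.018  0.019]
top z -0.03 26 u [-0.0164 -0.0155 -0.0148] v [-0.02   0.019]
top z -0.02 23 u [-0.0174 -0.0166 -0.016 ] v [-0.017  0.019]
top z -0.01 26 u [-0.0186 -0.0178 -0.0173] v [-0.019  0.019]
top z 0.00 22 u [-0.0192 -0.0187 -0.0176] v [-0.018  0.019]
top z 0.01 62 u [-0.02   -0.018  -0.0042] v [-0.02  0.02]
top z 0.02 27 u [-0.0115 -0.0092 -0.0071] v [-0.013  0.016]
top z 0.03 17 u [-0.013  -0.0106 -0.0077] v [-0.011  0.013]
[0.53731362 0.38775614 0.16817826]
```

View pics/z5.png

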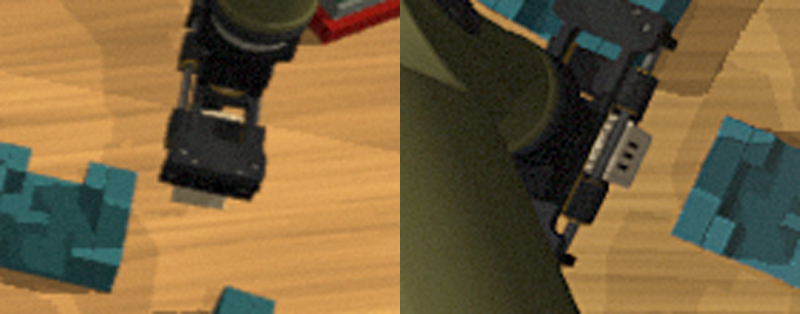

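The hood is upright in the grip but about 6° over-rotated. I'll press its foot flat on the table with a light grip to level it.

```bash
python3 -m jog '[[0.4,0,0,0.5,0],[0.4,0,0,0.8,0],[0.4,0,0,0.8,0],[0.4,0,0,0.8,0],[0.4,0,0,0.8,0],[0.4,0,0,0.8,0],[0.4,0,0,0.4,0],[0.4,0,0,0,0]]' 20; python3 -m jog '[[0.4,0,0,0.1,0],[0.4,0,0,0.1,0],[0.4,0,0,0.1,0],[0.4,0,0,0.1,0],[0.4,0,0,0.1,0],[0.4,0,0,0,0]]' 6;python3 -m jog '[[0.4,0,0,0.1,0],[0.4,0,0,0.1,0],[0.4,0,0,0,0]]' 6
```

```text
time_s: 18.98
tool_pos: [0.5354, 0.3869, 0.0669]
tool_rot: [-179.8, 0.3, 68.0]
force: [-0.3, -0.0, -2.0]
grip_width: 0.0457
grasp_force: 20.0
time_s: 19.48
tool_pos: [0.5376, 0.3885, 0.0608]
tool_rot: [180.0, -0.0, 68.0]
force: [-0.8, -0.1, -1.3]
grip_width: 0.0459
grasp_force: 6.0
time_s: 19.73
tool_pos: [0.5384, 0.3908, 0.0589]
tool_rot: [179.9, -0.3, 68.1]
force: [0.5, 2.2, 4.6]
grip_width: 0.046
grasp_force: 6.0
```

```bash
python3 -m jog '[[0.4,0,0,0.1,0],[0.4,0,0,0.1,0],[0.4,0,0,0.1,0],[0.4,0,0,0,0],[0.4,0,0,0,0]]' 6;  python3 -m jog '[[0.4,0,0,-0.2,0],[0.4,0,0,-0.5,0],[0.4,0,0,-0.8,0],[0.4,0,0,-0.8,0],[0.4,0,0,-0.8,0],[0.4,0,0,-0.8,0],[0.4,0,0,-0.8,0],[0.4,0,0,-0.8,0],[0.4,0,0,0,0],[0.4,0,0,0,0]]' 20; cat > face.py <<'E'
from look import *
import sys
o=env.get_obs();p=np.array(o['tool_pos']);a=np.radians(o['tool_rot'][2]);ex=np.array([np.cos(a),np.sin(a)]);ey=np.array([-ex[1],ex[0]])
d=snap('top',sys.argv[1]);w=pts(d);q=w[...,:2]-p[:2];u=q@ex;v=q@ey;z=w[...,2]-p[2]
m=(abs(u)<.035)&(abs(v)<.02)&(z>-.055)&(z<.012)
m&=abs(u-np.median(u[m]))<.006
f=np.polyfit(z[m],u[m],1);print(m.sum(),'tilt deg',np.degrees(f[0]).round(2),'face u at TCP',f[1].round(4),'at foot',np.polyval(f,-.058).round(4),'v',np.percentile(v[m],[3,97]).round(4))
k=(abs(u)<.03)&(abs(v)<.014)&(z>.022)&(z<.05);print('roof z',np.median(z[k]).round(4),k.sum(),p.round(4))
E
python3 face.py l
```

```text
time_s: 20.15
tool_pos: [0.5387, 0.3915, 0.0536]
tool_rot: [179.9, -0.4, 68.1]
force: [-0.9, 2.6, 5.4]
grip_width: 0.0458
grasp_force: 6.0
time_s: 20.98
tool_pos: [0.538, 0.3882, 0.1617]
tool_rot: [179.9, -0.1, 68.0]
force: [-1.3, -1.0, -2.3]
grip_width: 0.0458
grasp_force: 20.0
190 tilt deg -0.17 face u at TCP -0.0147 at foot -0.0146 v [-0.0185  0.0187]
roof z 0.0251 31 [0.538  0.3882 0.1617]
```

The hood is now upright, with about 0.2° of tilt left. Before going there, I'll refine the holder pose while it is unobstructed.

```bash
python3 - <<'E'
from look import *
for n in('scene','top'):
    R=[];Q=[];S=[]
    for i in range(4):
        d=read_camera(n);w=pts(d);X,Y,Z=w[...,0],w[...,1],w[...,2]
        B=(abs(X-.516)<.06)&(abs(Y+.284)<.06)
        for L,m in((R,B&(Z>.0185)),(Q,B&(Z>.011)&(Z<.0175)&(abs(X-.516)<.03)&(abs(Y+.284)<.03)),(S,B&(abs(X-.516)<.012)&(abs(Y+.284)<.012)&(Z>.021))):
            P=w[m][:,:2]*1000
            r=cv2.minAreaRect(P.astype(np.float32));L.append([*r[0],*r[1],r[2],*P.mean(0)])
    for k,L in(('rim',R),('rec',Q),('stub',S)): print(n,k,np.mean(L,0).round(1),np.array(L)[:,4].round(1))
E
python3 go.py .516 -.284 .165 93
```

```text
scene rim [ 518.1 -283.9   87.1   84.7    2.8  519.6 -283.8] [3.5 1.9 3.2 2.4]
scene rec [ 514.2 -285.    51.5   52.7    3.8  513.9 -285.7] [4.9 2.3 2.  6.2]
scene stub [ 518.7 -280.6    7.7   10.1   54.4  519.1 -282.3] [67.5 64.4  9.3 76.5]
top rim [ 515.  -282.5   84.1   85.     3.4  514.5 -282.3] [3.5 3.3 3.4 3.5]
top rec [ 516.3 -284.7   52.4   53.9    2.1  516.  -284.8] [3.1 0.7 3.5 0.9]
top stub [ 514.9 -282.3    5.1    3.9   27.9  514.7 -282. ] [58.6  4.8 45.4  3.1]
t 21.43 p [0.5373 0.3882 0.1602] rot [-1.7998e+02  4.0000e-02  6.8040e+01] grip 0.0461 19.9973102461081 F [ 0.2 -0.7 -2. ]
now units x -31.57 y 11.58 z -0.24 yaw shares -0.555
after turn units x -33.51 y -2.82 z -0.24 yaw shares -0.555
```

```bash
python3 -m jog '[[0.4,0,0,-0.5,-0.14],[0.4,0,0,-0.5,-0.14],[0.4,0,0,-0.5,-0.14],[0.4,0,0,-0.5,-0.14],[0.4,-0.5,0,0,0],[0.4,-1,-0.1,0,0],[0.4,-1,-0.1,0,0],[0.4,-1,-0.1,0,0],[0.4,-1,-0.1,0,0],[0.4,-1,-0.1,0,0],[0.4,-1,-0.1,0,0],[0.4,-1,-0.1,0,0]]' >/dev/null; python3 -m jog '[[0.4,-1,-0.1,0,0],[0.4,-1,-0.1,0,0],[0.4,-1,-0.1,0,0],[0.4,-1,-0.1,0,0],[0.4,-1,-0.1,0,0],[0.4,-1,-0.1,0,0],[0.4,-1,-0.1,0,0],[0.4,-1,-0.1,0,0],[0.4,-1,-0.1,0,0],[0.4,-1,-0.1,0,0],[0.4,-1,-0.1,0,0],[0.4,-1,-0.1,0,0]]' >/dev/null;  python3 -m jog '[[0.4,-1,-0.1,0,0],[0.4,-1,-0.1,0,0],[0.4,-1,-0.1,0,0],[0.4,-1,-0.1,0,0],[0.4,-1,-0.1,0,0],[0.4,-1,-0.1,0,0],[0.4,-1,-0.1,0,0],[0.4,-1,-0.1,0,0],[0.4,-1,-0.1,0,0],[0.4,-1,-0.1,0,0],[0.4,0,0,0,0],[0.4,0,0,0,0]]' >/dev/null; python3 go.py .5165 -.2918 .12 93.2
```

```text
t 24.43 p [ 0.5117 -0.2058  0.2003] rot [-179.96    0.     92.88] grip 0.0459 19.997379606356844 F [-0.4  0.6 -2.7]
now units x -4.31 y 0.02 z 4.01 yaw shares -0.007
after turn units x -4.31 y -0.00 z 4.01 yaw shares -0.007
```

Moving above the holder (TCP z = 0.12, foot about 45 mm above the ledge) and measuring the hood against the target.

```bash
python3 -m jog '[[0.4,-1,0,0,-0.007],[0.4,-1,0,0,0],[0.4,-1,0,0.5,0],[0.4,-1,0,0.8,0],[0.4,-0.3,0,0.8,0],[0.4,0,0,0.8,0],[0.4,0,0,0.8,0],[0.4,0,0,0.3,0],[0.4,0,0,0,0],[0.4,0,0,0,0]]'; python3 face.py m; python3 go.py .5165 -.2918 .075 93.2; python3 - <<'E'
from look import *
ims=[]
for n in('scene','top'):
    d=snap(n,'n'+n);w=pts(d)
    p=np.array(env.get_obs()['tool_pos']);K=d['mtx'];c=np.linalg.inv(d['world_from_camera'])@np.append(p,1);x,y=int(K[0,0]*c[0]/c[2]+K[0,2]),int(K[1,1]*c[1]/c[2]+K[1,2])
    y0=max(0,min(310,y-50));x0=max(0,min(420,x-70)); ims.append(cv2.resize(d['color'][y0:y0+110,x0:x0+140],(400,314),interpolation=2))
    X,Y,Z=w[...,0],w[...,1],w[...,2];m=(abs(X-.516)<.04)&(abs(Y+.284)<.04)&(Z>.06)&(Z<.17)&(d['color'].min(-1)>75)
    for lo in np.arange(.06,.17,.01):
        k=m&(Z>=lo)&(Z<lo+.01)
        if k.sum()>5: print(n,round(lo,2),k.sum(),'x',np.percentile(X[k],[3,97]).round(4),'y',np.percentile(Y[k],[3,97]).round(4))
cv2.imwrite('pics/z6.png',cv2.cvtColor(np.hstack(ims),cv2.COLOR_RGB2BGR))
E
```

```text
time_s: 25.27
tool_pos: [0.5184, -0.289, 0.1209]
tool_rot: [-180.0, -0.0, 93.6]
force: [-0.4, -0.8, -1.3]
grip_width: 0.0458
grasp_force: 20.0
149 tilt deg 0.4 face u at TCP 0.032 at foot 0.0315 v [-0.0184  0.019 ]
roof z 0.0343 100 [ 0.5184 -0.289   0.1209]
t 25.32 p [ 0.5188 -0.2895  0.1216] rot [1.7993e+02 1.0000e-02 9.3570e+01] grip 0.046 19.99725762172602 F [-0.6 -0.8 -1.9]
now units x -0.11 y -0.12 z 2.33 yaw shares 0.008
after turn units x -0.11 y -0.12 z 2.33 yaw shares 0.008
scene 0.07 19 x [0.4975 0.5417] y [-0.268  -0.2578]
scene 0.08 17 x [0.5075 0.5418] y [-0.2669 -0.2575]
scene 0.09 25 x [0.5018 0.5412] y [-0.2683 -0.2577]
scene 0.1 15 x [0.4994 0.541 ] y [-0.2652 -0.2585]
scene 0.11 13 x [0.5005 0.5409] y [-0.2677 -0.2576]
scene 0.12 20 x [0.4981 0.5418] y [-0.2635 -0.257 ]
scene 0.13 12 x [0.4888 0.5398] y [-0.2759 -0.257 ]
scene 0.14 40 x [0.4976 0.5373] y [-0.3043 -0.2576]
scene 0.15 17 x [0.5061 0.5169] y [-0.2948 -0.2661]
scene 0.16 6 x [0.5106 0.5179] y [-0.295  -0.2735]
top 0.07 26 x [0.4944 0.536 ] y [-0.2674 -0.2565]
top 0.08 25 x [0.4935 0.5367] y [-0.2751 -0.2565]
top 0.09 30 x [0.4928 0.5348] y [-0.262  -0.2567]
top 0.1 21 x [0.4964 0.5345] y [-0.2598 -0.2564]
top 0.11 21 x [0.4924 0.5364] y [-0.2621 -0.2566]
top 0.12 22 x [0.4938 0.5356] y [-0.2595 -0.2566]
top 0.13 27 x [0.4946 0.5345] y [-0.2597 -0.2565]
top 0.14 127 x [0.4939 0.5387] y [-0.2858 -0.257 ]
top 0.15 69 x [0.5014 0.5305] y [-0.2828 -0.2643]
top 0.16 10 x [0.5017 0.5293] y [-0.2816 -0.2662]
```

View pics/z6.png

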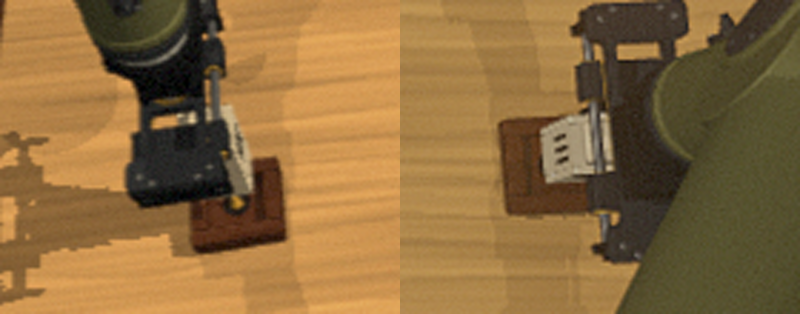

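Seen from both cameras, the hood is level above the holder and its centre is about 3.5 mm too far left, in the +y direction. I'll shift it and lower slowly.

```bash
python3 -m jog '[[0.4,-0.17,0,0,0.008],[0.4,0,0,0.6,0],[0.4,0,0,0.6,0],[0.4,0,0,0.5,0],[0.4,0,0,0.3,0],[0.4,0,0,0,0]]'; python3 -m jog '[[0.4,0,0,0.1,0],[0.4,0,0,0.1,0],[0.4,0,0,0.1,0],[0.4,0,0,0,0]]' 10; python3 face.py o
```

```text
time_s: 25.92
tool_pos: [0.5169, -0.2923, 0.0782]
tool_rot: [-179.8, -0.1, 93.2]
force: [0.9, 0.4, -1.8]
grip_width: 0.0461
grasp_force: 20.0
time_s: 26.25
tool_pos: [0.5184, -0.2932, 0.0747]
tool_rot: [180.0, -0.0, 93.2]
force: [0.4, 0.2, -1.7]
grip_width: 0.0458
grasp_force: 10.0
134 tilt deg 0.39 face u at TCP 0.0319 at foot 0.0316 v [-0.0183  0.0187]
roof z 0.0343 88 [ 0.5184 -0.2932  0.0747]
```

```bash
python3 -m jog '[[0.4,0,0,0.1,0],[0.4,0,0,0.1,0],[0.4,0,0,0.1,0],[0.4,0,0,0,0]]' 10; python3 -m jog '[[0.4,0,0,0.1,0],[0.4,0,0,0,0]]' ; python3 -m jog '[[0.4,0,0,0.1,0],[0.4,0,0,0,0]]' 8
```

```text
time_s: 26.63
tool_pos: [0.5181, -0.293, 0.0683]
tool_rot: [-180.0, -0.0, 93.2]
force: [0.0, -0.3, -1.4]
grip_width: 0.0458
grasp_force: 10.0
time_s: 26.8
tool_pos: [0.5185, -0.2935, 0.0673]
tool_rot: [180.0, 0.0, 93.2]
force: [-1.7, 0.5, 2.1]
grip_width: 0.0462
grasp_force: 10.0
time_s: 26.97
tool_pos: [0.5185, -0.2938, 0.066]
tool_rot: [180.0, 0.0, 93.2]
force: [-2.3, 0.9, 5.8]
grip_width: 0.046
grasp_force: 8.0
```

```bash
python3 -m jog '[[0.4,0,0,0.1,0],[0.4,0,0,0.05,0],[0.4,0,0,0,0],[0.4,0,0,0,0]]' 5; python3 face.py p; python3 - <<'E'
from look import *
for n in('scene','top'):
    d=snap(n,'q'+n);w=pts(d);X,Y,Z=w[...,0],w[...,1],w[...,2];m=(abs(X-.516)<.02)&(abs(Y+.282)<.017)&(Z>.085)&(Z<.115)&(d['color'].min(-1)>75)
    print(n,m.sum(),np.percentile(Z[m],[5,50,80,95]).round(4))
E
```

```text
time_s: 27.3
tool_pos: [0.5185, -0.2942, 0.0629]
tool_rot: [180.0, 0.1, 93.2]
force: [-1.7, -0.4, 5.8]
grip_width: 0.0461
grasp_force: 5.0
143 tilt deg -0.45 face u at TCP 0.0325 at foot 0.033 v [-0.0192  0.0187]
roof z 0.0381 80 [ 0.5185 -0.2942  0.0629]
scene 32 [0.0911 0.102  0.1066 0.1084]
top 102 [0.0902 0.0972 0.1041 0.1056]
```

Roof height is about 0.104 m and the tilt about 0.4°, so the hood is fully seated. Releasing and retreating.

```bash
python3 -m jog '[[0.4,0,0,-0.1,0],[0.5,0,0,0,0],[0.6,0,0,0,0],[0.7,0,0,0,0],[0.8,0,0,0,0],[0.9,0,0,0,0],[1,0,0,0,0],[1,0,0,0,0],[1,0,0,0,0]]'; python3 -m jog '[[1,0,0,-0.3,0],[1,0,0,-0.6,0],[1,0,0,-0.8,0],[1,0,0,-0.8,0],[1,0,0,-0.8,0],[1,0,0,-0.8,0],[1,-0.5,0,-0.8,0],[1,-1,0,0,0],[1,-1,0,0,0],[1,-1,0,0,0],[1,-1,0,0,0],[1,0,0,0,0]]'; python3 - <<'E'
from look import *
ims=[]
for n in('scene','top'):
    d=snap(n,'r'+n);w=pts(d);X,Y,Z=w[...,0],w[...,1],w[...,2];B=(abs(X-.516)<.06)&(abs(Y+.284)<.06)
    for k,m in(('roof',B&(Z>.099)&(Z<.11)),('shoulder+roof',B&(Z>.086)&(Z<.11)),('rim',B&(Z>.0185)&(Z<.03))):
        r=cv2.minAreaRect((w[m][:,:2]*1000).astype(np.float32));print(n,k,np.round(r[0],1),np.round(r[1],1),round(r[2],1),np.median(Z[m]).round(4))
    p=np.array([.516,-.284,.05]);K=d['mtx'];c=np.linalg.inv(d['world_from_camera'])@np.append(p,1);x,y=int(K[0,0]*c[0]/c[2]+K[0,2]),int(K[1,1]*c[1]/c[2]+K[1,2])
    y0=max(0,min(340,y-40));x0=max(0,min(460,x-50)); ims.append(cv2.resize(d['color'][y0:y0+80,x0:x0+100],(400,320),interpolation=2))
cv2.imwrite('pics/z7.png',cv2.cvtColor(np.hstack(ims),cv2.COLOR_RGB2BGR))
E
```

```text
time_s: 28.2
tool_pos: [0.5184, -0.2932, 0.0637]
tool_rot: [180.0, -0.0, 93.2]
force: [0.0, -0.9, -0.4]
grip_width: 0.0825
grasp_force: 0.0
time_s: 29.2
tool_pos: [0.522, -0.3881, 0.1634]
tool_rot: [180.0, 0.3, 92.9]
force: [-1.5, -0.3, -0.4]
grip_width: 0.0872
grasp_force: 0.0
scene roof [ 519.  -284.6] [34.9 33.1] 5.0 0.1047
scene shoulder+roof [ 520.  -284.6] [49.6 47.3] 3.4 0.0983
scene rim [ 518.2 -284.2] [87.6 84.7] 4.5 0.023
top roof [ 516.3 -283.3] [31.2 33.6] 2.0 0.1042
top shoulder+roof [ 516.5 -282.7] [46.1 46.9] 3.8 0.0966
top rim [ 514.8 -282.9] [83.9 84.9] 3.1 0.022
```

View pics/z7.png

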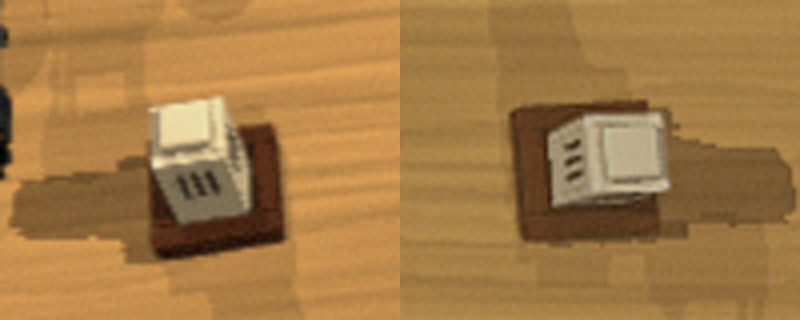

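The hood stands upright and centred inside the rim, with its roof at 0.104 m. The holder hasn't moved measurably and the gripper is clear.

```bash
python3 -c "
from cell import env
print(env.sign_off())"
```

```text
the job is handed in; nothing more can be done
None
```

The hood was leaned in the cradle and let go, then regripped, stood upright and seated on the holder, and the job is handed in: my last measurements put it level and centred to about 2 mm with the roof at 0.104 m, but no verdict came back.

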